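# Hang the saddle price board over the rail of the bread rack

## Robot

A 7-joint arm with a two-finger parallel gripper is mounted at the origin on the work surface. World frame = base frame: x ahead of the robot, y to its left, z up, the work surface at z = 0. Lengths are in m, angles in rad, forces in N, time in s.
With the tool pointing down it reaches from about 0.4 to 0.9 m from the base axis. Payload 5.6 kg.
Tool frame: the origin (TCP) lies midway between the tips of the shut fingers; the grasp point (between the pads) lies 19 mm behind it; x points along the fingers, y is the direction in which the jaws open and shut, and the axes are right-handed (so a half turn about x gives the same grasp; the last joint's range is limited). The gripper opens to 92 mm and grips with 3 to 60 N. Pads are 20 mm wide; open, the fingers measure 128 mm over their backs; the gripper's body (75 mm by 189 mm) begins 69 mm behind the grasp point.
Start: joints at [1.256, 0.468, -0.012, 1.603, 0.006, 1.071, -0.056], TCP at [0.174, -0.626, 0.215] pointing down, gripper open.
Joint ranges: [-2.53, 2.53], [-0.31, 2.02], [-1.57, 1.55], [0.28, 2.44], [-1.29, 4.43], [0.15, 1.84], [-2.92, 2.92]. Speed limits (rad/s): [2.57, 2.57, 3.14, 3.14, 3.14, 3.14, 3.14].

## Interface

Orientations are given as a unit quaternion [x, y, z, w].
In Python, from rig import manip gives the robot as it stands. The module is installed in compiled form; this text tells all that it offers. Calls block until the motion is done:
- manip.move_to(position, orientation): joint-space move of the TCP to a pose.
- manip.line_to(position, attitude=None, speed=0.15): straight line of the TCP; attitude=None keeps the orientation; speed is the mean speed in m/s.
- manip.move_joints(angles): joint-space move.
- manip.open() and manip.clamp(): open the fingers fully, or close them until they stop; the grip force is fixed at half the most.
- manip.pause(seconds).
- manip.ik(position, orientation): joint angles nearest the present ones, or None.
- manip.grab_frame(name): name is "scene" or "top" or "wrist"; returns (picture, depth): 400x640x3 uint8, red, green, blue; 400x640 float32, m along the optical axis (not along the pixel's ray), 0 where there is no reading.
- manip.camera_info(name): a dict with "fx", "fy", "cx", "cy" (pixels), "D" ([k1, k2, p1, p2, k3] as OpenCV has them; the pictures are not rectified), "origin" and "attitude" of the camera in the world. Camera axes: x right, y down, z forward; pixel columns grow to the right and rows downward; lengths in m; the calibration is good to about 2 mm. A picture is of the moment at which its call begins: read the wrist's pose just before it. camera_info takes no time and is no camera call; for the wrist camera it gives the pose at the moment of the call.
A pose or a line that the arm cannot do raises manip.MotionError and nothing moves.
- manip.sign_off(): hands the job in, once; it reports no verdict.
Readings, each from a call of its own:
- manip.read_t(): time.
- manip.read_joint_pos(): joint angles.
- manip.read_joint_velocities(): joint speeds.
- manip.read_joint_torque(): joint torques, N m.
- manip.read_tool_pos(): TCP position.
- manip.read_orientation(): TCP orientation.
- manip.read_contact_force(): force on the tool from outside, world axes, zero at the start.
- manip.read_torque(): the same for the moment, N m.
- manip.read_width(): opening from 0.0 (shut) to 1.0 (fully open).
Only numpy, scipy, OpenCV 4.12 (cv2) and the standard library are available. Lean on these libraries where they do the work, as an engineer would, in place of code of your own. Each camera call takes 0.05 s, during which the arm holds its last target. There are 200 camera calls.

## Task

Hang the saddle board (the blank double slate with a grip on top) over the rail of the bread rack so that it straddles the rail, hanging straight along it and centred above the round loaf. The rail is clamped at a different height each day, so feel for it: set the board down gently, without dropping it or forcing it down, let go, and leave the loaves and everything else on the table undisturbed.

Things in the scene. Friction and masses are not known exactly. Their poses are not given: they have to be found in the camera images.
- saddle_board: Loose board to hang, 0.15-0.3 kg: upside-down U of light wood, slates outside. Two plates 7 mm thick, 110 long (y), 50 high, joined by a cap (z 50-60 mm); 40 mm over all in x. The slot between them is 26 mm wide (x), 50 deep, open below and at both ends. Origin: centre of its underside; z up. Stands upright on the table at first, yaw within 0.4 rad; the same after a half turn.
- board_grip (a point): Middle of the wooden grip on the saddle board's cap: a block 14 mm (x) by 28 mm (y) by 46 mm high, from 60 to 106 mm above the board's underside. The point is 83 mm above the board's origin, axes as the board's.
- rack: Fixed light wood rack. Origin: on the table under the rail's middle; y along the rail, x away from the robot (yaw within 0.12 rad). The rail: level steel bar, 14 mm diameter, along y at x = 0, 464 mm long. Its TOP is clamped anywhere from 145 to 205 mm above the table, not reported; firm under 40 N. Tray below: x -86 to 104 mm, floor 12 mm high, lips 28. Side cheeks at y = +-241 mm.
- header_edge (a point): Middle of the near lower edge of the rack's header shelf, 12 mm beyond the rail (rack x) and 380 mm above the table; the shelf is 500 mm long (y), 78 deep and 22 thick, running away from the robot. A gripper held upright over the rail hits it: lean the tool's upper end 30 to 45 degrees towards the robot, fingers closing along the rail.
- round_loaf: Round dark loaf, 108 mm in diameter and 57 mm high, standing on the rack's tray under the rail, in the left or the right half. Origin: centre of its underside. The board is to hang above this one.
- long_loaf: Long loaf, 140 by 60 by 50 mm, lying across the rail direction in the other half of the tray. Origin: centre of its underside. Leave it alone.
- table_sign: Single slate on a solid wooden foot, 55 by 110 by 97 mm high, standing on the table, not the board to hang. Origin: centre of its underside. Leave it alone.
- bun: Small round bun, 68 mm in diameter and 39 mm high, on the table between board and sign. Origin: centre of its underside. Leave it alone.
- jam_jar: Jam jar, 64 mm in diameter, 85 mm high, on the table to the right. Origin: centre of its underside. Leave it alone.
- flour_bowl: White bowl, 120 mm in diameter, 55 mm high, on the table to the left. Origin: centre of its underside. Leave it alone.
- pastry_brush: Pastry brush lying on the table to the right, near the robot. Origin: under its middle. Leave it alone.
There are look-alikes about, which are no part of the job. What is shaped like the saddle_board but yellow is not meant.

How it is judged:
By the outcome, as a careful person would: the job done as asked, in the order asked, and still so for the second after the job is handed in, with the robot touching nothing.
It also fails if it takes over 51 s, if anything falls off the work surface, if the arm or the gripper's body presses on something with over 40 N, if the wrist force passes 120 N, or if a joint passes its speed limit or range.

## Working session

There is one attempt and no reset: what is moved stays moved. The work goes in short steps, each a Python script; the robot and the scene stay as the last script left them, time stands still between calls to the robot, and variables do not carry over. Pictures are saved under pics/ and viewed, about 8 in all and at most 12, crops included, and the job is handed in when it is done.

```bash
mkdir -p pics; cat > h.py <<'E'
import numpy as np, cv2
from scipy.spatial.transform import Rotation as R
from rig import manip as m
def cam(n):
    c=m.camera_info(n); K=np.array([[c['fx'],0,c['cx']],[0,c['fy'],c['cy']],[0,0,1.]])
    return K,np.array(c['D'],float),np.array(c['origin']),R.from_quat(c['attitude']).as_matrix() if np.size(c['attitude'])==4 else np.array(c['attitude'])
def rays(n,uv,C=None):
    K,D,o,A=C or cam(n)
    p=cv2.undistortPoints(np.asarray(uv,float).reshape(-1,1,2),K,D).reshape(-1,2)
    return o,np.c_[p,np.ones(len(p))]@A.T
def plane(n,uv,z,C=None):
    o,d=rays(n,uv,C); return o+d*((z-o[2])/d[:,2])[:,None]
def cloud(n,dep,C=None):
    v,u=np.mgrid[0:400,0:640]; o,d=rays(n,np.stack([u,v],-1).reshape(-1,2),C)
    return (o+d*dep.reshape(-1,1)).reshape(400,640,3)
E
python3 - <<'E'
from h import *
for n in ("scene","top"):
    C=cam(n); print(n,m.camera_info(n))
    p,d=m.grab_frame(n); cv2.imwrite(f"pics/{n}0.png",p[...,::-1]); np.savez(f"{n}0.npz",p=p,d=d)
    print((d>0).mean())
print(m.read_t(),m.read_orientation(),m.read_tool_pos(),m.read_contact_force())
E
```

```text
scene {'fx': 450.9651029197455, 'fy': 450.9651029197455, 'cx': 319.1836248069587, 'cy': 190.35272097589655, 'D': array([-0.11220334,  0.        ,  0.        ,  0.        ,  0.        ]), 'origin': array([ 0.43788674, -0.67673819,  1.11916137]), 'attitude': array([ 0.94418302, -0.03445669,  0.02088754, -0.32694782])}
0.9961015625
top {'fx': 409.5700270175441, 'fy': 409.5700270175441, 'cx': 315.9444003160038, 'cy': 196.51854471940013, 'D': array([-0.02089761,  0.        ,  0.        ,  0.        ,  0.        ]), 'origin': array([ 0.24851148, -0.01951662,  1.46853469]), 'attitude': array([ 0.75331929, -0.64952699,  0.06779804, -0.07764124])}
0.99622265625
0.1 [-0.70046859 -0.09633064  0.70071247 -0.09521656] [ 0.17428302 -0.62565702  0.21373487] [-0.02567456 -0.86167151 -0.58801031]
```

View pics/scene0.png

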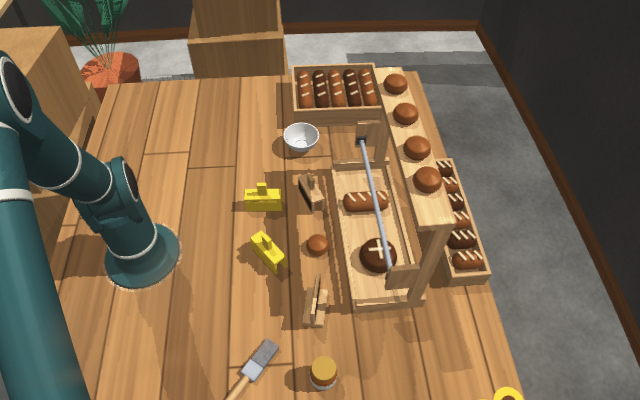

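View pics/top0.png

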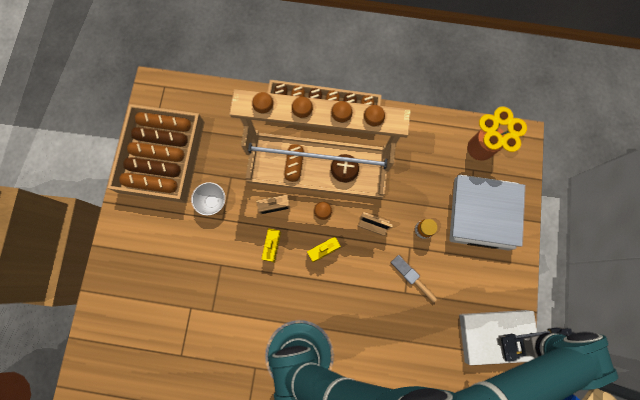

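The scene shows the rack at right with its rail from (362,140) to (388,265). The round dark loaf is at (378,255) and the long one at (365,201). The two slate items are at (310,192) and (316,303), with yellow look-alikes nearer the robot. I'll zoom in to tell the board from the sign.

```bash
python3 - <<'E'
from h import *
S=np.load("scene0.npz"); T=np.load("top0.npz")
a=cv2.resize(S['p'][165:335,285:345],None,fx=3.5,fy=3.5,interpolation=2)
b=cv2.resize(T['p'][135:245,240:400],None,fx=3.4,fy=3.4,interpolation=2)
o=np.zeros((600,a.shape[1]+b.shape[1],3),np.uint8); o[:a.shape[0],:a.shape[1]]=a;o[:b.shape[0],a.shape[1]:]=b
cv2.imwrite("pics/z.png",o[...,::-1]); print(o.shape,a.shape)
for n,Q in(("scene",S),("top",T)):
    P=cloud(n,Q['d']); X=P.reshape(-1,3)
    print(n,'table z',np.median(X[(X[:,0]>.35)&(X[:,0]<.45)&(abs(X[:,1])<.2),2]))
    g=(P[...,2]>.025)&(P[...,2]<.13)&(P[...,0]>.33)&(P[...,0]<.75)&(abs(P[...,1])<.5)
    k,l,st,ce=cv2.connectedComponentsWithStats(g.astype(np.uint8))
    for i in range(1,k):
        if st[i,4]>40:
            q=P[l==i]; print(ce[i].round(),st[i,4],q.min(0).round(3),q.max(0).round(3))
    # round loaf: dark
    hsv=cv2.cvtColor(Q['p'],cv2.COLOR_RGB2HSV)
    uv=(378,255) if n=="scene" else (345,168)
    print('loaf',P[uv[1]-8:uv[1]+9:4,uv[0]].round(3).tolist())
    # rail candidates: grey-blue
    r=(hsv[...,1]<90)&(hsv[...,2]>70)&(P[...,2]>.1)&(P[...,2]<.25)&(P[...,0]>.5)&(P[...,0]<.85)&(abs(P[...,1])<.4)
    q=P[r]; 
    if len(q)>5:
        c=q.mean(0); print('rail',len(q),c,np.linalg.svd(q-c)[2][0],np.median(q[:,2]),q.min(0),q.max(0))
E
```

```text
(600, 754, 3) (595, 210, 3)
scene table z 6.316316434173963e-05
[324. 120.] 1583 [0.423 0.339 0.025] [0.75  0.5   0.086]
[378. 155.] 341 [0.67  0.256 0.025] [0.75  0.288 0.13 ]
[370. 257.] 1552 [ 0.569 -0.217  0.025] [0.75  0.289 0.13 ]
[310. 190.] 531 [0.461 0.111 0.025] [0.534 0.228 0.109]
[268. 196.] 514 [0.33  0.128 0.025] [0.408 0.173 0.11 ]
[358. 201.] 547 [0.589 0.088 0.025] [0.68  0.147 0.066]
[382. 199.] 180 [0.69  0.092 0.026] [0.728 0.145 0.065]
[268. 250.] 639 [ 0.33  -0.086  0.025] [0.414 0.026 0.109]
[317. 243.] 282 [ 0.477 -0.038  0.025] [0.532 0.021 0.042]
[373. 256.] 702 [ 0.617 -0.116  0.025] [ 0.684 -0.019  0.073]
[392. 253.] 132 [ 0.691 -0.1    0.028] [ 0.718 -0.029  0.072]
[315. 299.] 280 [ 0.47  -0.25   0.025] [ 0.5   -0.14   0.103]
[323. 372.] 706 [ 0.458 -0.407  0.026] [ 0.519 -0.347  0.09 ]
loaf [[0.665, -0.059, 0.069], [0.663, -0.071, 0.07], [0.661, -0.082, 0.067], [0.661, -0.091, 0.061], [0.659, -0.102, 0.059]]
rail 701 [0.65930116 0.03095388 0.15949747] [-0.01861261  0.99980518 -0.00657028] 0.15916105839644312 [ 0.64088991 -0.20084404  0.12448629] [0.67060
[... 538 characters left out ...]
] 393 [0.422 0.337 0.025] [0.538 0.456 0.058]
[272. 204.] 414 [0.46  0.114 0.025] [0.531 0.228 0.111]
[322. 210.] 197 [ 0.474 -0.034  0.025] [0.531 0.024 0.041]
[375. 222.] 219 [ 0.467 -0.245  0.025] [ 0.5   -0.139  0.103]
[426. 228.] 324 [ 0.457 -0.4    0.025] [ 0.518 -0.341  0.093]
[271. 240.] 286 [0.33  0.132 0.027] [0.407 0.175 0.109]
[323. 248.] 371 [ 0.33  -0.082  0.03 ] [0.409 0.025 0.113]
loaf [[0.658, -0.058, 0.156], [0.671, -0.063, 0.069], [0.657, -0.065, 0.066], [0.643, -0.067, 0.063], [0.631, -0.069, 0.055]]
rail 572 [0.65888869 0.03696053 0.15878304] [-0.02597238  0.99966194  0.00119687] 0.15865689271151162 [ 0.64100346 -0.19036557  0.14300037] [0.67774963 0.26795369 0.17628439]
```

View pics/z.png

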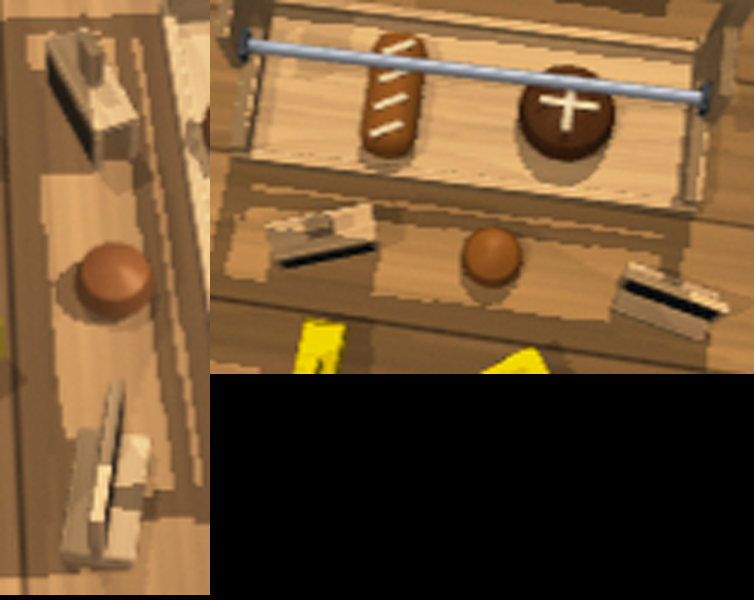

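The board is the left item: two plates with a grip block on the cap, at scene (310,192) and top (272,204). The right one is the single slate on its foot. The round loaf is in the right half at y≈-0.065. Next I'll fit the poses and check IK.

```bash
cat >> h.py <<'E'
def att(yaw,lean,flip=1):
    y=flip*np.array([-np.sin(yaw),np.cos(yaw),0]); f=np.array([np.cos(yaw),np.sin(yaw),0])
    x=f*np.sin(lean)+np.array([0,0,-np.cos(lean)]); 
    return R.from_matrix(np.c_[x,y,np.cross(x,y)])
def tcp(g,A,back=.019): return np.asarray(g)+A.as_matrix()[:,0]*back
E
python3 - <<'E'
from h import *
for n in ("scene","top"):
    Q=np.load(n+"0.npz"); P=cloud(n,Q['d']).reshape(-1,3)
    b=P[(P[:,0]>.44)&(P[:,0]<.55)&(P[:,1]>.09)&(P[:,1]<.25)]
    cap=b[(b[:,2]>.052)&(b[:,2]<.068)]; r=cv2.minAreaRect((cap[:,:2]*1000).astype(np.float32)); print(n,'cap',len(cap),r, np.median(cap[:,2]))
    u=np.linalg.svd(cap[:,:2]-cap[:,:2].mean(0))[2][0]; u*=np.sign(u[1]); print('svd yaw',np.arctan2(-u[0],u[1]))
    g=b[b[:,2]>.098]; print('griptop',len(g),g.mean(0))
    L=P[(P[:,0]>.59)&(P[:,0]<.73)&(P[:,1]>-.15)&(P[:,1]<.02)&(P[:,2]<.1)]
    for z in(.03,.04,.05): q=L[L[:,2]>z]; print('loaf',z,cv2.minEnclosingCircle((q[:,:2]*1000).astype(np.float32)))
    im=cv2.cvtColor(Q['p'],cv2.COLOR_RGB2HSV).reshape(-1,3)
    k=(im[:,1]<90)&(im[:,2]>70)&(P[:,2]>.145)&(P[:,2]<.19)&(abs(P[:,0]-.66)<.02)&(P[:,1]>-.17)&(P[:,1]<.24)
    q=P[k]; f=np.polyfit(q[:,1],q[:,0],1); print('rail x(y)',f,'z pct',np.percentile(q[:,2],[5,50,90,97]),np.polyfit(q[:,1],q[:,2],1))
for l in (30,35,40,45):
  for fl in (1,-1):
    A=att(.16,np.radians(l),fl); B=att(.02,np.radians(l),fl)
    print(l,fl,[None if (j:=m.ik(tcp(g,a),a.as_quat())) is None else np.round(j,2) for g,a in(([.497,.17,.2],A),([.497,.17,.086],A),([.66,-.065,.29],B),([.66,-.065,.2],B))])
E
```

```text
scene cap 328 ((496.3835144042969, 170.578369140625), (40.0817985534668, 115.9337387084961), 20.29294776916504) 0.05872557536735301
svd yaw 0.4377707342067146
griptop 44 [0.4974537  0.16738288 0.10386351]
loaf 0.03 ((666.1826782226562, -66.34342956542969), 52.044586181640625)
loaf 0.04 ((665.2617797851562, -67.14881134033203), 49.71461486816406)
loaf 0.05 ((667.187255859375, -66.3875961303711), 47.57090759277344)
rail x(y) [-0.02059942  0.66015991] z pct [0.1541475  0.15907482 0.16199541 0.16318984] [-0.00097059  0.15886055]
top cap 299 ((496.68182373046875, 171.9477081298828), (41.52391815185547, 110.31914520263672), 20.474626541137695) 0.05866977292392228
svd yaw 0.35483933082584024
griptop 34 [0.49596576 0.170841   0.10538828]
loaf 0.03 ((666.0614624023438, -61.26814270019531), 53.0216064453125)
loaf 0.04 ((665.6453857421875, -62.28398132324219), 51.291900634765625)
loaf 0.05 ((666.5791625976562, -62.033058166503906), 47.0496826171875)
rail x(y) [-0.02596883  0.65979446] z pct [0.15346951 0.15859854 0.16261201 0.16432138] [0.00083626 0.15851756]
30 1 [array([ 0.5 ,  0.29, -1.08,  
[... 860 characters left out ...]
 array([ 0.08,  0.32, -0.01,  2.07, -0.34,  0.15, -1.16])]
40 1 [array([ 0.5 ,  0.29, -1.1 ,  2.37,  1.71,  0.48, -0.33]), None, array([ 0.82,  0.29, -0.85,  2.01,  0.64,  0.27,  1.1 ]), array([ 0.64,  0.41, -0.67,  2.1 ,  1.52,  0.17,  0.24])]
40 -1 [array([-0.73,  0.1 ,  0.21,  2.43,  1.79,  0.22,  2.62]), None, array([ 0.48,  0.21, -0.45,  2.03,  0.16,  0.22, -1.62]), array([ 1.07,  0.78, -1.32,  2.08,  1.68,  0.63, -2.81])]
45 1 [None, None, array([ 1.02,  0.38, -1.1 ,  2.07,  1.28,  0.26,  0.53]), array([ 0.89,  0.53, -0.97,  2.14,  2.03,  0.33, -0.16])]
45 -1 [None, None, array([-0.31,  0.16,  0.43,  2.14, -1.15,  0.16, -0.38]), array([ 0.63,  0.41, -0.64,  2.15,  2.36,  0.19,  2.55])]
```

```bash
python3 - <<'E'
from h import *
A0=R.from_quat(m.read_orientation())
m.line_to([.2,-.40,.33],speed=.35)
q=np.array(m.read_joint_pos()); q[0]-=1.40; m.move_joints(q)
print(m.read_t(),m.read_tool_pos(),np.round(q,2)); print(m.read_orientation())
for l in (30,32,34,36):
  for fl in (1,-1):
    A=att(.355,np.radians(l),fl); B=att(.02,np.radians(l),fl)
    print(l,fl,[None if (j:=m.ik(tcp(g,a),a.as_quat())) is None else np.round(j,2).tolist() for g,a in(([.4965,.1705,.2],A),([.4965,.1705,.087],A),([.66,-.065,.29],B),([.66,-.065,.2],B))])
E
```

```text
3.0417 [0.42926587 0.12738715 0.32941337] [-0.27  0.01 -0.1   1.92  0.    1.21 -0.27]
[ 0.47478688  0.52367116 -0.47515447  0.52399824]
30 1 [[-0.22, 0.12, -0.2, 2.3, 0.26, 0.21, 1.27], [0.65, 0.92, -1.33, 2.33, 1.83, 0.85, 0.04], [0.12, 0.22, -0.06, 1.92, -0.06, 0.48, 1.7], [0.26, 0.35, -0.23, 2.0, 0.12, 0.28, 1.55]]
30 -1 [[-0.43, 0.11, 0.02, 2.31, 0.13, 0.2, -1.75], [-0.21, 0.38, -0.23, 2.37, 2.44, 0.16, 2.26], [-0.07, 0.21, 0.16, 1.94, -0.17, 0.48, -1.34], [-0.05, 0.33, 0.14, 2.02, -0.33, 0.29, -1.19]]
32 1 [[-0.22, 0.11, -0.2, 2.33, 0.35, 0.16, 1.18], [0.65, 0.93, -1.33, 2.35, 1.91, 0.86, -0.01], [0.13, 0.21, -0.06, 1.95, -0.08, 0.43, 1.72], [0.28, 0.34, -0.25, 2.02, 0.16, 0.23, 1.52]]
32 -1 [[-1.1, 0.09, 0.74, 2.37, -0.34, 0.15, -1.28], [-0.21, 0.38, -0.23, 2.39, 2.61, 0.21, 2.08], [-0.06, 0.2, 0.14, 1.96, -0.19, 0.43, -1.32], [-0.04, 0.32, 0.13, 2.04, -0.39, 0.24, -1.13]]
34 1 [[0.41, 0.2, -0.87, 2.32, 1.08, 0.2, 0.5], [0.66, 0.95, -1.33, 2.37, 1.98, 0.88, -0.06], [0.13, 0.2, -0.06, 1.98, -0.1, 0.38, 1.74], [0.31, 0.34, -0.28, 2.05, 0.22, 0.18, 1.46]]
34 -1 [[-1.51, 0.15, 1.21, 2.41, -1.06, 0.16, -0.55], [-0.02, 0.42, -0.44, 2.4, 2.49, 0.31, 2.24], [-0.04, 0.19, 0.13, 1.99, -0.21, 0.38, -1.3], [-0.01, 0.32, 0.1, 2.07, -0.46, 0.19, -1.05]]
36 1 [[0.43, 0.2, -0.89, 2.34, 1.37, 0.19, 0.22], None, [0.13, 0.19, -0.06, 2.0, -0.13, 0.32, 1.77], [0.65, 0.41, -0.68, 2.05, 1.01, 0.23, 0.74]]
36 -1 [[0.43, 0.2, -0.89, 2.34, 1.37, 0.19, -2.92], None, [-0.03, 0.18, 0.12, 2.01, -0.25, 0.33, -1.27], [-0.1, 0.32, 0.21, 2.1, -0.84, 0.16, -0.69]]
```

```bash
python3 - <<'E'
from h import *
g=np.array([.4965,.1705,.23])
A=att(.355,np.radians(34)); 
j=m.ik(tcp(g,A),A.as_quat()); print(np.round(j,2))
m.move_joints([.41,.2,-.87,2.32,1.08,.25,.5]); print(m.read_tool_pos(),m.read_t())
for l in (30,31,32,33,34):
    A=att(.355,np.radians(l)); out=[]
    for z in(.2,.16,.12,.088):
        g[2]=z; j=m.ik(tcp(g,A),A.as_quat()); out.append(None if j is None else np.round(j,2).tolist())
    print(l,out)
C=cam("wrist"); p,d=m.grab_frame("wrist"); cv2.imwrite("pics/w1.png",p[...,::-1]); np.savez("w1.npz",p=p,d=d,K=C[0],D=C[1],o=C[2],A=C[3])
E
```

```text
[-0.29  0.05 -0.12  2.32  0.21  0.18  1.31]
[0.50391028 0.15698758 0.17825274] 4.05
30 [[0.5, 0.24, -0.98, 2.27, 0.85, 0.31, 0.75], [0.32, 0.3, -0.8, 2.3, 1.21, 0.25, 0.39], [0.1, 0.35, -0.57, 2.34, 1.69, 0.2, -0.11], [0.06, 0.42, -0.53, 2.35, 2.06, 0.25, -0.46]]
31 [[0.49, 0.23, -0.97, 2.28, 0.9, 0.28, 0.7], [0.28, 0.28, -0.76, 2.32, 1.29, 0.23, 0.3], [0.09, 0.35, -0.56, 2.35, 1.84, 0.21, -0.25], [0.09, 0.44, -0.57, 2.36, 2.13, 0.28, -0.52]]
32 [[0.48, 0.22, -0.95, 2.29, 0.95, 0.26, 0.64], [0.24, 0.27, -0.71, 2.33, 1.4, 0.2, 0.18], [0.1, 0.35, -0.57, 2.36, 1.96, 0.22, -0.37], [0.12, 0.45, -0.6, 2.37, 2.19, 0.31, -0.57]]
33 [[0.45, 0.21, -0.92, 2.3, 1.02, 0.23, 0.58], [0.2, 0.26, -0.66, 2.34, 1.54, 0.19, 0.04], [0.13, 0.36, -0.6, 2.37, 2.06, 0.24, -0.47], [0.14, 0.46, -0.62, 2.38, 2.25, 0.33, -0.63]]
34 [[0.42, 0.2, -0.88, 2.32, 1.09, 0.2, 0.49], [0.17, 0.26, -0.64, 2.36, 1.71, 0.18, -0.13], [0.17, 0.37, -0.65, 2.38, 2.13, 0.27, -0.52], [0.14, 0.46, -0.63, 2.39, 2.32, 0.36, -0.69]]
```

View pics/w1.png

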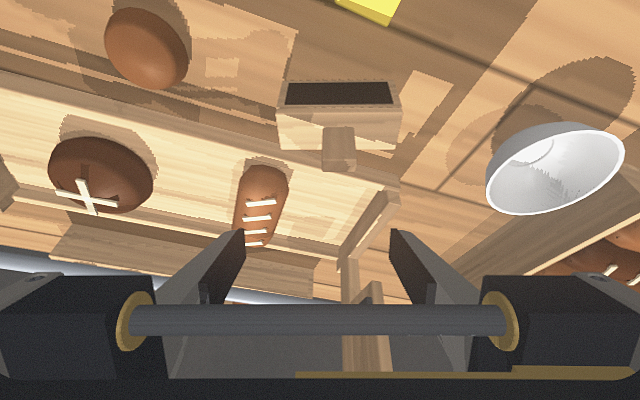

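The wrist view shows the board's grip at (339,147), about midway between the fingers. The round loaf is at (100,175) and the rail runs behind the fingers. I'll refine the grip position from this view and grasp.

```bash
python3 - <<'E'
from h import *
w=np.load("w1.npz"); P=cloud("wrist",w['d'],(w['K'],w['D'],w['o'],w['A'])).reshape(-1,3)
b=P[(P[:,0]>.44)&(P[:,0]<.55)&(P[:,1]>.09)&(P[:,1]<.25)&(P[:,2]<.12)]
cap=b[(b[:,2]>.056)&(b[:,2]<.063)]; print('cap',cv2.minAreaRect((cap[:,:2]*1000).astype(np.float32)))
t=b[b[:,2]>.1035]; r=cv2.minAreaRect((t[:,:2]*1000).astype(np.float32)); print('grip',len(t),t[:,2].max(),r)
L=P[(P[:,0]>.59)&(P[:,0]<.73)&(P[:,1]>-.15)&(P[:,1]<.02)&(P[:,2]<.1)]
for z in(.03,.04,.05): q=L[L[:,2]>z]; print('loaf',z,cv2.minEnclosingCircle((q[:,:2]*1000).astype(np.float32)))
u=P[(abs(P[:,0]-.66)<.03)&(P[:,2]>.14)&(P[:,2]<.2)&(P[:,1]<.25)&(P[:,1]>-.18)]
if len(u)>20: print('rail',len(u),np.polyfit(u[:,1],u[:,0],1),np.percentile(u[:,2],[5,50,97]),u[:,1].min(),u[:,1].max())
E
```

```text
cap ((497.32452392578125, 171.155029296875), (41.31764221191406, 110.68621826171875), 20.083770751953125)
grip 494 0.10788438432041828 ((496.5186767578125, 170.44747924804688), (14.371169090270996, 27.64400863647461), 21.548768997192383)
loaf 0.03 ((665.87060546875, -61.48752212524414), 52.742183685302734)
loaf 0.04 ((666.5726318359375, -61.34025955200195), 50.64936447143555)
loaf 0.05 ((666.8797607421875, -61.83525466918945), 47.28324890136719)
rail 2833 [-0.02754626  0.65633213] [0.14965209 0.15561595 0.16149914] -0.08807600130710619 0.23383760358303846
```

```bash
python3 - <<'E'
from h import *
A=att(.355,np.radians(32)); g=np.array([.497,.171,.0]); q=A.as_quat()
m.line_to(tcp(g+[0,0,.17],A),q,speed=.15)
m.line_to(tcp(g+[0,0,.088],A),q,speed=.1)
print(m.read_t(),m.read_contact_force(),np.round(m.read_joint_pos(),2))
m.clamp(); print(m.read_t(),m.read_width(),m.read_contact_force())
m.line_to(tcp(g+[0,0,.13],A),q,speed=.1)
m.pause(.2);print(m.read_t(),m.read_width(),m.read_contact_force())
m.line_to(tcp(g+[0,0,.28],A),q,speed=.2)
print(m.read_t(),m.read_width(),np.round(m.read_joint_pos(),2),m.read_tool_pos())
for l in(32,):
  B=att(.024,np.radians(l))
  for gg in([.50,.05,.30],[.60,-.063,.30],[.6615,-.063,.30],[.6615,-.063,.25],[.6615,-.063,.19]):
    j=m.ik(tcp(gg,B),B.as_quat()); print(gg,None if j is None else np.round(j,2))
E
```

```text
5.5083 [0.47278287 0.35951228 0.63194516] [ 0.27  0.5  -0.78  2.36  2.07  0.38 -0.41]
6.4917 0.30549836525217483 [ 0.58678303  0.13974204 -0.0872386 ]
7.2583 0.3015359792140793 [ 0.06248008  0.4291981  -1.58556783]
9.2917 0.30147434444211746 [ 1.01  0.11 -1.43  2.19  0.33  0.39  1.27] [0.50620768 0.17447825 0.26359705]
[0.5, 0.05, 0.3] [ 1.16 -0.17 -1.22  2.21 -0.27  0.44  1.7 ]
[0.6, -0.063, 0.3] [ 1.01  0.22 -1.02  2.02  0.35  0.46  1.38]
[0.6615, -0.063, 0.3] [ 0.86  0.35 -0.95  1.9   0.53  0.52  1.22]
[0.6615, -0.063, 0.25] [ 0.69  0.36 -0.75  1.95  0.55  0.4   1.19]
[0.6615, -0.063, 0.19] [ 0.56  0.42 -0.59  2.01  0.71  0.28  1.03]
```

```bash
python3 - <<'E'
from h import *
B=att(.024,np.radians(32)); q=B.as_quat()
m.line_to(tcp([.585,-.063,.285],B),q,speed=.2)
m.pause(.3); print(m.read_t(),m.read_width(),np.round(m.read_joint_pos(),2),m.read_contact_force())
for n in("wrist","scene","top"):
    C=cam(n); p,d=m.grab_frame(n); cv2.imwrite(f"pics/{n}2.png",p[...,::-1]); P=cloud(n,d,C); np.savez(n+"2.npz",p=p,P=P)
    X=P.reshape(-1,3); b=X[(abs(X[:,0]-.585)<.04)&(abs(X[:,1]+.063)<.075)&(X[:,2]>.19)&(X[:,2]<.275)]
    cap=b[b[:,2]>.247]; cap=cap[cap[:,2]<.262]
    print(n,len(b),len(cap)); 
    if len(cap)>20:
        print(cv2.minAreaRect((cap[:,:2]*1000).astype(np.float32)), np.linalg.lstsq(np.c_[cap-cap.mean(0)][:,:2],cap[:,2]-cap[:,2].mean(),rcond=None)[0], np.median(cap[:,2]))
a=cv2.imread("pics/wrist2.png"); s=cv2.imread("pics/scene2.png")[130:330,290:450]
o=np.zeros((600,640,3),np.uint8); o[:400]=a; o[400:,:160]=s; o[400:600,170:490]=cv2.imread("pics/top2.png")[100:300,200:520]; cv2.imwrite("pics/c2.png",o)
E
```

```text
11.0083 0.3037380175916957 [ 1.11  0.25 -1.14  2.07  0.46  0.44  1.28] [ 0.08845085  0.08778148 -1.51622442]
wrist 16700 7611
((583.8377075195312, -62.12282180786133), (40.118038177490234, 110.14878845214844), 1.3992712497711182) [0.12643045 0.00243016] 0.25693146509425735
scene 439 273
((585.0288696289062, -63.25299835205078), (40.262054443359375, 112.061279296875), 1.3164736032485962) [-0.0008924   0.02579226] 0.25535855741382796
top 47 31
((598.6961669921875, -48.05742645263672), (36.67698287963867, 101.70799255371094), 26.456727981567383) [ 0.02427767 -0.00097954] 0.2553172248395654
```

View pics/c2.png

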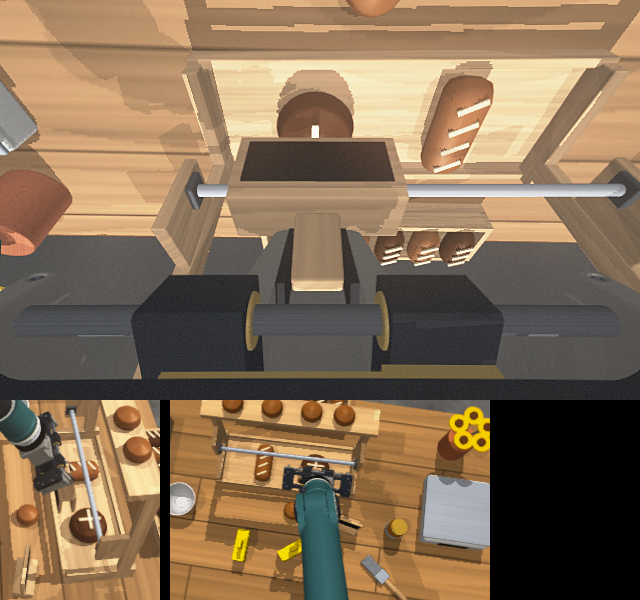

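The wrist view shows the board held straight between the fingers (cap at 315,190), with the round loaf behind it at (316,115) and the rail crossing at row ~190. I'll check the board's tilt and the rail line from the depth, then move over the rail.

```bash
python3 - <<'E'
from h import *
P=np.load("wrist2.npz")['P'].reshape(-1,3)
f=P[(abs(P[:,0]-.565)<.012)&(abs(P[:,1]+.063)<.045)&(P[:,2]>.203)&(P[:,2]<.245)]
if len(f)>20: c=np.linalg.lstsq(np.c_[f[:,1:],np.ones(len(f))],f[:,0],rcond=None)[0]; print('front x=ay+bz+c',len(f),c)
c=P[(abs(P[:,0]-.585)<.015)&(abs(abs(P[:,1]+.063)-.035)<.015)&(P[:,2]>.247)&(P[:,2]<.266)]
if len(c)>20: print('cap slope',len(c),np.linalg.lstsq(np.c_[c[:,:2],np.ones(len(c))],c[:,2],rcond=None)[0],np.median(c,0))
for n in("wrist","scene"):
    P=np.load(n+"2.npz")['P'].reshape(-1,3)
    u=P[(abs(P[:,0]-.66)<.015)&(P[:,2]>.146)&(P[:,2]<.172)&(P[:,1]<.23)&(P[:,1]>-.18)]
    u=u[(u[:,1]>.03)|(u[:,1]<-.13)|(n=="scene")]
    k=np.polyfit(u[:,1],u[:,0],1); print(n,'rail',len(u),k,np.polyval(k,-.063),np.percentile(u[:,2],[50,90,97]))
    L=P[(P[:,0]>.59)&(P[:,0]<.73)&(P[:,1]>-.15)&(P[:,1]<.02)&(P[:,2]<.1)&(P[:,2]>.035)]
    print(cv2.minEnclosingCircle((L[:,:2]*1000).astype(np.float32)))
E
```

```text
front x=ay+bz+c 5676 [-0.02129427  0.00478641  0.56197293]
cap slope 2730 [1.49489249e-03 1.43312643e-04 2.56337628e-01] [ 0.58344303 -0.08342736  0.25716479]
wrist rail 2702 [-0.02505262  0.65803374] 0.6596120508211276 [0.15970396 0.16178668 0.16224397]
((666.91650390625, -62.68796157836914), 52.43634796142578)
scene rail 649 [-0.01881334  0.66000704] 0.6611922837102855 [0.15894536 0.16200712 0.1631908 ]
((666.7615966796875, -68.10562133789062), 50.979305267333984)
```

```bash
python3 - <<'E'
from h import *
B=att(.0235,np.radians(32)); q=B.as_quat(); g=np.array([.661,-.065,.285])
m.line_to(tcp(g,B),q,speed=.1); g[2]=.258; m.line_to(tcp(g,B),speed=.1); m.pause(.3)
F0=np.array(m.read_contact_force()); print(m.read_t(),F0)
for s in (.006,)*7+(.0015,)*25:
    g[2]-=s; m.line_to(tcp(g,B),speed=.04 if s>.002 else .02); m.pause(.05)
    d=np.array(m.read_contact_force())-F0; print(round(g[2],4),round(m.read_t(),2),d.round(2),(m.read_tool_pos()-tcp(g,B)).round(4))
    if np.linalg.norm(d)>1.2 or g[2]<.186: break
for n in("wrist","scene"):
    p,d=m.grab_frame(n); cv2.imwrite(f"pics/{n}3.png",p[...,::-1]); np.savez(n+"3.npz",p=p,P=cloud(n,d))
a=cv2.imread("pics/wrist3.png"); o=np.zeros((600,640,3),np.uint8); o[:400]=a; o[400:,:640]=cv2.resize(cv2.imread("pics/scene3.png")[190:290,290:450],(320,200)).repeat(1,1) if 0 else np.hstack([cv2.resize(cv2.imread("pics/scene3.png")[190:290,290:450],(320,200)),np.zeros((200,320,3),np.uint8)]); cv2.imwrite("pics/c3.png",o)
E
```

```text
12.7833 [-0.14928101 -0.82908007 -0.97080231]
0.252 13.13 [-0.27  0.3  -0.67] [-0.0001  0.0001 -0.0002]
0.246 13.48 [ 0.13  1.14 -0.43] [-0.0001  0.0001 -0.0002]
```

View pics/c3.png

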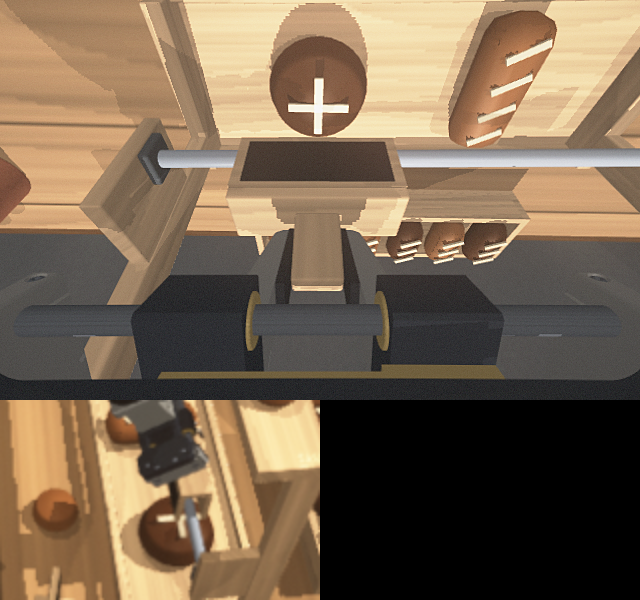

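The early stop was force noise of about 0.5 N per axis. The view shows the rail (row 158) lined up with the board and the loaf centred at (318,87). I'll continue with averaged force readings.

```bash
python3 - <<'E'
from h import *
P=np.load("wrist3.npz")['P'].reshape(-1,3)
f=P[(abs(P[:,0]-.641)<.012)&(abs(P[:,1]+.065)<.045)&(P[:,2]>.165)&(P[:,2]<.205)]
print('front x',np.median(f[:,0]),len(f))
u=P[(abs(P[:,0]-.66)<.015)&(P[:,2]>.15)&(P[:,2]<.172)&(((P[:,1]<.1)&(P[:,1]>0))|((P[:,1]<-.13)&(P[:,1]>-.18)))]
k=np.polyfit(u[:,1],u[:,0],1); print('rail',len(u),k,np.polyval(k,-.065),np.percentile(u[:,2],[50,97]))
c=P[(abs(P[:,0]-.661)<.025)&(abs(P[:,1]+.065)<.07)&(P[:,2]>.212)&(P[:,2]<.222)]; print('cap',cv2.minAreaRect((c[:,:2]*1000).astype(np.float32)))
B=att(.0235,np.radians(32)); g=np.array([.661,-.065,.246])
def F():
    r=[]
    for _ in range(6): m.pause(.02); r.append(m.read_contact_force())
    return np.mean(r,0)
F0=F(); print(F0)
for s in (.006,)*5+(.003,)*2+(.0015,)*20:
    g[2]-=s; m.line_to(tcp(g,B),speed=.04 if s>.002 else .02)
    d=F()-F0; print(round(g[2],4),round(m.read_t(),2),d.round(2))
    if abs(d[2])>1.5 or np.linalg.norm(d)>2.2 or g[2]<.186: break
E
```

```text
front x 0.640482606170252 5466
rail 3385 [-0.02674374  0.65853142] 0.6602697671895978 [0.16010041 0.1623346 ]
cap ((659.997314453125, -64.37158203125), (41.01327896118164, 110.01583862304688), 1.350175380706787)
[ 0.61272955  0.4308905  -1.64225341]
0.24 14.08 [-0.83 -0.38 -0.18]
0.234 14.48 [-1.13 -0.3  -0.2 ]
0.228 14.88 [-0.47 -0.42  0.11]
0.222 15.28 [-0.6   0.18 -0.12]
0.216 15.68 [-0.99 -0.26 -0.34]
0.213 16.03 [-0.68 -0.42 -0.27]
0.21 16.38 [-0.64 -0.39  0.14]
0.2085 16.73 [-0.6  -0.41 -0.13]
0.207 17.08 [-0.49 -0.38  0.51]
0.2055 17.43 [-0.67 -0.3   0.18]
0.204 17.78 [-0.48 -0.54  0.12]
0.2025 18.13 [-0.57 -0.2   0.1 ]
0.201 18.48 [-0.74 -0.75 -0.25]
0.1995 18.83 [-0.59 -0.36 -0.42]
0.198 19.18 [-4.67 -0.64  7.69]
```

```bash
python3 - <<'E'
from h import *
B=att(.0235,np.radians(32)); g=np.array([.661,-.065,.198])
def F():
    r=[]
    for _ in range(6): m.pause(.02); r.append(m.read_contact_force())
    return np.mean(r,0)
for z in(.1985,.199):
    g[2]=z; m.line_to(tcp(g,B),speed=.01); f=F(); print(z,f.round(2))
    if f[2]<1.5: break
m.open(); m.pause(.3); print(m.read_t(),m.read_width(),F().round(2))
m.line_to(tcp(g,B,.019-.09),speed=.1); print(m.read_t(),F().round(2),m.read_tool_pos())
for n in("wrist","scene"):
    C=cam(n);p,d=m.grab_frame(n); cv2.imwrite(f"pics/{n}4.png",p[...,::-1]); P=cloud(n,d,C).reshape(-1,3)
    b=P[(abs(P[:,0]-.661)<.035)&(abs(P[:,1]+.065)<.075)]
    c=b[(b[:,2]>.166)&(b[:,2]<.182)]; print(n,'cap',len(c),cv2.minAreaRect((c[:,:2]*1000).astype(np.float32)) if len(c)>9 else 0,np.median(c[:,2]) if len(c) else 0)
    f=b[(abs(b[:,0]-.641)<.015)&(abs(b[:,1]+.065)<.045)&(b[:,2]>.12)&(b[:,2]<.163)]
    if len(f)>20: print('front x=ay+bz+c',len(f),np.linalg.lstsq(np.c_[f[:,1:],np.ones(len(f))],f[:,0],rcond=None)[0])
    t=b[(b[:,2]>.2)&(b[:,2]<.225)]; print('grip',len(t),np.median(t,0) if len(t) else 0)
    L=P[(P[:,0]>.59)&(P[:,0]<.73)&(P[:,1]>-.15)&(P[:,1]<.02)&(P[:,2]<.1)&(P[:,2]>.035)]
    if len(L)>9: print('loaf',cv2.minEnclosingCircle((L[:,:2]*1000).astype(np.float32)))
E
```

```text
0.1985 [-2.87 -0.39  5.85]
0.199 [-0.71 -0.62  3.56]
21.2167 1.0023173493749897 [ 0.3   0.26 -0.14]
22.3667 [-0.17  0.19  0.17] [ 0.62330915 -0.06582668  0.2586881 ]
wrist cap 3695 ((659.3930053710938, -64.38064575195312), (40.29366683959961, 110.90616607666016), 1.232694149017334) 0.1704872788810749
front x=ay+bz+c 2133 [-0.02096546 -0.14178809  0.66238232]
grip 807 [ 0.64736539 -0.06518889  0.21447832]
loaf ((667.907470703125, -62.920005798339844), 52.83860778808594)
scene cap 401 ((658.8912353515625, -65.59471130371094), (38.33355712890625, 112.14305877685547), 0.8446430563926697) 0.17043506425496235
front x=ay+bz+c 27 [ 0.02390242 -0.10120203  0.65959715]
grip 69 [ 0.65217032 -0.06899891  0.2145808 ]
loaf ((666.800048828125, -65.38870239257812), 51.139076232910156)
```

View pics/wrist4.png

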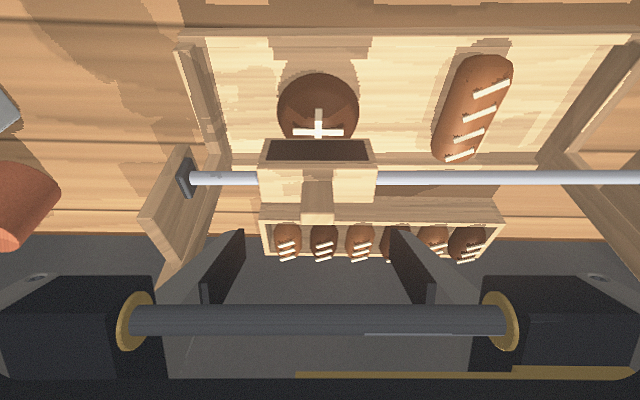

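The board is on the rail and centred over the loaf, but the front plate reads about 8° of tilt, top towards the robot. I'll check whether it's static or swinging.

```bash
cat >> h.py <<'E'
def tilt(show=True):
    C=cam("wrist"); p,d=m.grab_frame("wrist"); P=cloud("wrist",d,C).reshape(-1,3)
    b=P[(abs(P[:,0]-.66)<.035)&(abs(P[:,1]+.065)<.075)]
    f=b[(abs(b[:,0]-.641)<.015)&(abs(b[:,1]+.065)<.045)&(b[:,2]>.12)&(b[:,2]<.158)]
    fx=np.linalg.lstsq(np.c_[f[:,1:],np.ones(len(f))],f[:,0],rcond=None)[0]
    c=b[(b[:,2]>.15)&(b[:,2]<.185)&(abs(abs(b[:,1]+.065)-.034)<.014)]
    c=c[c[:,0]>fx[0]*c[:,1]+fx[1]*c[:,2]+fx[2]+.004]
    for _ in range(3):
        cz=np.linalg.lstsq(np.c_[c[:,:2],np.ones(len(c))],c[:,2],rcond=None)[0]; r=abs(c[:,2]-np.c_[c[:,:2],np.ones(len(c))]@cz); c=c[r<.003]
    t=b[(b[:,2]>.2)&(b[:,2]<.23)]
    u=P[(abs(P[:,0]-.66)<.015)&(P[:,2]>.15)&(P[:,2]<.172)&(((P[:,1]<.1)&(P[:,1]>0))|((P[:,1]<-.13)&(P[:,1]>-.18)))]
    k=np.polyfit(u[:,1],u[:,0],1)
    print(round(m.read_t(),2),'front',len(f),fx.round(3),'cap',len(c),cz.round(3),np.array([c[:,0].min(),c[:,0].max()]).round(4),'grip',len(t),np.median(t,0).round(4),t[:,2].max().round(4),'rail',np.polyval(k,-.065).round(4))
    return p
E
python3 - <<'E'
from h import *
for i in range(4): tilt(); m.pause(.22)
E
```

```text
22.62 front 1900 [-0.021 -0.148  0.663] cap 1837 [0.162 0.005 0.065] [0.6429 0.6806] grip 814 [ 0.6475 -0.0651  0.2146] 0.2184 rail 0.66
22.88 front 1875 [-0.02  -0.151  0.664] cap 1809 [0.165 0.005 0.062] [0.6428 0.6791] grip 823 [ 0.6475 -0.0651  0.2146] 0.2185 rail 0.6601
23.15 front 1889 [-0.021 -0.15   0.663] cap 1814 [0.162 0.004 0.065] [0.6426 0.6793] grip 810 [ 0.6474 -0.0646  0.2146] 0.2181 rail 0.66
23.42 front 1885 [-0.021 -0.15   0.663] cap 1809 [0.164 0.005 0.063] [0.6429 0.6799] grip 811 [ 0.6474 -0.0647  0.2149] 0.2181 rail 0.66
```

It's a static tilt of 0.155 rad. The rail estimate was biased towards the camera because only the facing surface is visible, so the board sits about 2.3 mm too near. I'll regrasp with the lean matched to the tilt, lift slightly, straighten, shift it and set it down again.

```bash
cat >> h.py <<'E'
def F():
    r=[]
    for _ in range(6): m.pause(.02); r.append(m.read_contact_force())
    return np.mean(r,0)
def lower(g,B,zmin):
    F0=F(); print(m.read_t(),F0.round(2))
    while g[2]>zmin:
        g[2]-=.0012; m.line_to(tcp(g,B),speed=.02); d=F()-F0; print(round(g[2],4),d.round(2))
        if d[2]>1.3: break
E
python3 - <<'E'
from h import *
L=np.radians(32); T=.155
B=att(.0225,L); A=att(.0225,L+T); g=np.array([.6548,-.065,.199])
print([None if (j:=m.ik(tcp(g,A,.019-s),A.as_quat())) is None else np.round(j,2).tolist() for s in(.06,0)])
m.line_to(tcp(g,A,.019-.07),A.as_quat(),speed=.1)
m.line_to(tcp(g,A),A.as_quat(),speed=.1); print(m.read_t(),F().round(2))
m.clamp(); print(m.read_width(),F().round(2))
m.line_to(tcp(g+[0,0,.008],A),A.as_quat(),speed=.04); print(F().round(2))
h=np.array([.663,-.065,.208]); m.line_to(tcp(h,B),B.as_quat(),speed=.04); print(np.round(m.read_joint_pos(),2))
lower(h,B,.192)
tilt()
E
```

```text
[[1.05, 0.39, -1.1, 2.15, 1.33, 0.27, 0.47], [0.81, 0.47, -0.87, 2.11, 1.68, 0.26, 0.14]]Traceback (most recent call last):
  File "<stdin>", line 5, in <module>
rig.MotionError: the arm cannot follow that straight line within its joint ranges
```

```bash
python3 - <<'E'
from h import *
T=.155; g=np.array([.6548,-.065,.199])
for l in (37,35,33.5,32):
    L=np.radians(l); A=att(.0225,L); B=att(.0225,L-T)
    try: m.line_to(tcp(g,A,.019-.07),A.as_quat(),speed=.1); m.line_to(tcp(g,A),A.as_quat(),speed=.1); break
    except m.MotionError as e: print(l,e)
print(l,m.read_t(),F().round(2),np.round(m.read_joint_pos(),2))
m.clamp(); print(m.read_width(),F().round(2))
m.line_to(tcp(g+[0,0,.008],A),A.as_quat(),speed=.04); print(F().round(2))
h=np.array([.663,-.065,.208]); m.line_to(tcp(h,B),B.as_quat(),speed=.04); print(np.round(m.read_joint_pos(),2))
lower(h,B,.192)
tilt()
E
```

```text
37 24.825 [ 0.06 -0.32 -0.35] [ 0.57  0.38 -0.58  2.08  0.99  0.16  0.74]
0.3032191971479295 [ 0.12 -0.14  0.01]
[-0.03 -0.11 -1.4 ]
[ 0.75  0.49 -0.85  1.93  0.77  0.48  1.01]
26.9917 [-0.26 -0.03 -1.76]
0.2068 [0.16 0.17 0.35]
0.2056 [0.12 0.34 0.13]
0.2044 [ 0.24 -0.05  0.19]
0.2032 [0.26 0.2  0.03]
0.202 [ 0.17  0.   -0.19]
0.2008 [-0.06 -0.48  0.28]
0.1996 [0.92 0.29 0.86]
0.1984 [-4.97 -0.27  9.73]
29.84 front 4637 [-0.022 -0.001  0.642] cap 2983 [0.005 0.    0.168] [0.6462 0.6845] grip 4490 [ 0.6526 -0.0644  0.2157] 0.23 rail 0.6598
```

Upright now, with contact at about 0.199. I'll relieve the load, release and check.

```bash
python3 - <<'E'
from h import *
B=att(.0225,np.radians(37)-.155); g=np.array([.663,-.065,.1984])
for z in(.199,.1994,.1998):
    g[2]=z; m.line_to(tcp(g,B),speed=.01); f=F(); print(z,f.round(2))
    if f[2]<1: break
m.open(); m.pause(.2); print(m.read_t(),F().round(2))
m.line_to(tcp(g,B,.019-.09),speed=.12); tilt(); m.pause(.2); tilt()
E
```

```text
0.199 [-3.47 -0.12  6.02]
0.1994 [-1.85  0.03  4.27]
0.1998 [ 0.12 -0.17  1.31]
32.125 [-0.12  0.04  0.31]
33.17 front 2093 [-0.022 -0.003  0.642] cap 1682 [0.005 0.001 0.168] [0.6459 0.6843] grip 838 [ 0.6569 -0.0648  0.2153] 0.219 rail 0.6604
33.42 front 2092 [-0.022 -0.003  0.642] cap 1673 [0.004 0.    0.169] [0.6459 0.6842] grip 815 [ 0.6569 -0.0649  0.2148] 0.2189 rail 0.6604
```

It hangs straight and still (tilt 0.003 rad). One last picture to check the surroundings before handing in.

```bash
python3 - <<'E'
from h import *
m.line_to(np.array(m.read_tool_pos())+[-.06,0,.05],speed=.15)
p,d=m.grab_frame("scene"); P=cloud("scene",d).reshape(-1,3); S=cloud("scene",np.load("scene0.npz")['d']).reshape(-1,3)
for n,(x0,x1,y0,y1) in dict(loaf=(.6,.73,-.14,.01),long=(.585,.73,.08,.155),bun=(.46,.55,-.06,.05),sign=(.45,.52,-.26,-.12),jar=(.44,.54,-.42,-.33),bowl=(.41,.55,.32,.47)).items():
    r=[]
    for Q in(S,P): q=Q[(Q[:,0]>x0)&(Q[:,0]<x1)&(Q[:,1]>y0)&(Q[:,1]<y1)&(Q[:,2]>.032)&(Q[:,2]<.11)]; r.append((len(q),np.r_[q.min(0)[:2],q.max(0)].round(3)) if len(q) else 0)
    print(n,*r)
tilt(); w,_=m.grab_frame("wrist"); o=np.vstack([cv2.resize(p[120:320,240:480],(720,600))]); cv2.imwrite("pics/f.png",o[...,::-1]); print(m.read_t())
E
```

```text
loaf (803, array([ 0.617, -0.116,  0.718, -0.019,  0.073])) (597, array([ 0.617, -0.116,  0.717, -0.022,  0.11 ]))
long (701, array([0.589, 0.088, 0.728, 0.147, 0.066])) (562, array([0.612, 0.089, 0.729, 0.147, 0.067]))
bun (165, array([ 0.48 , -0.03 ,  0.531,  0.014,  0.042])) (151, array([ 0.483, -0.036,  0.527,  0.015,  0.043]))
sign (274, array([ 0.47 , -0.25 ,  0.5  , -0.14 ,  0.103])) (275, array([ 0.469, -0.249,  0.5  , -0.141,  0.103]))
jar (688, array([ 0.458, -0.407,  0.519, -0.347,  0.09 ])) (689, array([ 0.458, -0.406,  0.519, -0.347,  0.09 ]))
bowl (386, array([0.423, 0.339, 0.538, 0.46 , 0.062])) 0
34.2 front 1374 [-0.022 -0.003  0.642] cap 971 [0.007 0.001 0.167] [0.6464 0.6828] grip 482 [ 0.6569 -0.0645  0.2144] 0.2189 rail 0.6601
34.25
```

View pics/f.png

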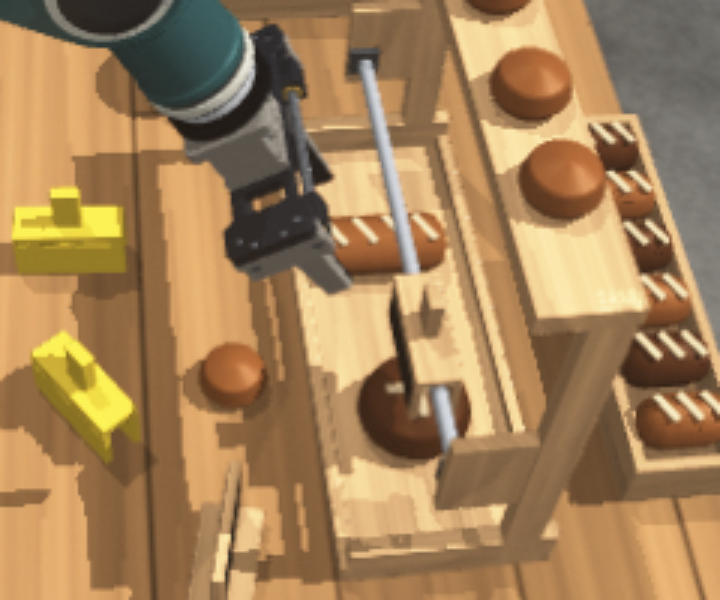

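The board straddles the rail above the round loaf, with its cap at (430,320). Bun, sign, loaves and yellow boards are in place, and the gripper is clear. The bowl is only hidden behind the arm.

```bash
python3 - <<'E'
from h import *
m.sign_off(); print(m.read_t())
E
```

```text
the job is handed in; nothing more can be done
the job is handed in; nothing more can be done
```

I hung the saddle board over the rail above the round loaf and handed the job in at about 34 s on the robot's clock.

- **First placing (failed):** I felt for the rail and let go, but my check showed the board tilted about 9° towards the robot. The rail estimate was about 2 mm too near.
- **Second placing:** I regrasped the board, lifted it 8 mm, straightened it, moved it to the corrected position and set it down again. The heaviest contact read was about 10 N, and I eased it to 1.3 N before releasing.
- **Last checks:** The tilt was about 0.003 rad and steady over three looks. The board's yaw matches the rail's, at about 0.022 rad. Its centre is at y ≈ -0.065; the views put the loaf's centre between -0.062 and -0.068.
- **Disagreement:** The direct depth reading still puts the rail about 3 mm nearer than the board's centre. I put that down to the camera seeing only the rail's near side, since the board hangs level.
- **Other objects:** Both loaves, the bun, the sign and the jar are where they started, as far as the arm left them in view. The arm hid the bowl in the final picture, so I could not check it, and I did not check the brush.

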